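# Hang the varnished neck block on the drying rail

## Task

Take the varnished block by the orange tab of its roller hanger, hook the hanger's wheel over the high end of the sloped steel rail, above the yellow sprung keeper, and lower it gently by feel until the rail carries it, holding it there for a moment. Then, still holding it and keeping the wheel riding on the rail without pressing hard, push it down the rail through the keeper, let go just past the keeper and let it roll by itself to the red stop, with the keeper closed behind it. Leave the other things on the bench where they are.

Things in the scene. Friction and masses are not known exactly. Their poses are not given: they have to be found in the camera images.
- hanger: Varnished maple block under a C-shaped aluminium roller hook, 0.35 kg (+-20 %), standing upright. Origin: hanger's centre line at the block's underside, z up. Block 50 (x) x 60 (y) x 45 mm tall. Hook 24 mm wide in y: lower arm z 45-53, back plate x -20 to -14, top arm z 158-166; open toward +x and both y sides. Wheel and orange grip tab: see their points. Hangs upright on the rail.
- wheel_center (a point): Centre of the hook's black grooved wheel, 137 mm above the block's underside; turns freely about hanger x. Rolling radius 10 mm; flanges radius 17, wheel 22 mm wide; groove 12 mm wide at the bottom, 20 at the rims, self-centring. Free mouth for the rail: z 53 to 120 above the block's underside; the seated rail edge is at z 127. Damped: rolls down the rail at about 0.1-0.2 m/s, then swings out in some 3 s.
- grip_tab (a point): Centre of the orange grip tab on top of the hanger, 184 mm above the block's underside: 16 mm in hanger x, 32 mm in hanger y, 36 mm tall
- stand: Fixed sloped rail. Origin on the bench midway between two blue posts (30 mm square, at y = +-215 mm, 220 mm tall at the low end, 262 at the high end, feet 90 x 60). +y runs to the HIGH end, x across. A steel bar (rail_bar_c0) on edge (8 mm thick about x = 0, 15 mm tall) rises to +y by 0.122 rad. Hook it on from the -x side, hanger x along stand x, so that the bar enters the hook's open side.
- load_point (a point): Where to set the wheel down on the bar: the DRAWN point of its top edge, 135 mm toward +y from the stand's middle, 212 mm up. Set down within 25 mm of it along the rail. The bar is clamped in slots: its true top edge lies up to 16 mm above or below this, differently each time (same slope everywhere, it does not shift in use). Find it by feel.
- stop_face (a point): Face of the red bumper at the low end of the rail (stand y = -165 mm), at the drawn height of the bar's top edge. A wheel resting against it has its centre 17 mm uphill, at stand y = -148 mm
- keeper (a joint): Yellow blade across the top of the bar at stand y = +70 mm, rad: 0 = shut. It pivots on a pin at stand x = +32 mm, reaches to x = -6 and stands 3 to 22 mm above the bar's top edge, in the wheel's way. Swings downhill only (to 1.5) against a spring: the wheel needs about 2 to 7 N along the rail. Springs shut once the wheel's centre is below about stand y = +15 mm.
- tape: bystander: roll of blue tape lying flat, 90 mm across, 24 mm tall; origin at the centre of its underside
- jar: bystander: small amber jar, 56 mm across, 70 mm tall; origin at the centre of its underside
- screwdriver: bystander: red-handled screwdriver lying along its x axis, 190 mm long

How it is judged:
On the way, in this order (a step that is already met when the one before it is completed fails the run):
1. the wheel stands on the rail above the keeper, still held, the rail carrying it (1.5 N or more) for 0.3 s (contact force between hanger and rail_bar_c0 above 1.5 N and contact force between the fingers and hanger above 1 N and y of wheel_center in the frame of stand between 0.09 and 0.18 m and x of wheel_center in the frame of stand between -0.006 and 0.006 m and value of joint keeper below 0.1 rad), for 0.3 s.
2. the keeper is pushed open by the held hanger with its wheel on the rail (value of joint keeper above 0.5 rad and contact force between the fingers and hanger above 1 N and contact force between hanger and rail_bar_c0 above 1 N and x of wheel_center in the frame of stand between -0.006 and 0.006 m), for 0.05 s.
3. the hanger is let go past the keeper, on the rail, at least 45 mm before its place at the stop (contact force between the fingers and hanger below 0.1 N and y of wheel_center in the frame of stand between -0.103 and 0.06 m and x of wheel_center in the frame of stand between -0.006 and 0.006 m), for 0.04 s.
At the end, for the whole second after the job is handed in: The hanger hangs upright (within 0.15 rad) and still (below 0.04 m/s) on the rail, its wheel in the groove (within 6 mm of the bar's centre) and within 8 mm of resting against the red stop; the keeper is shut (below 0.1 rad) and nothing holds the hanger (y of wheel_center in the frame of stand between -0.155 and -0.14 m and x of wheel_center in the frame of stand between -0.006 and 0.006 m and height (world z) of wheel_center above 0.155 m and angle between hanger's own z axis and vertical below 0.15 rad and linear speed of hanger below 0.04 m/s and contact force between hanger and stand above 1.5 N and contact force between the fingers and hanger below 0.1 N and value of joint keeper below 0.1 rad); the robot touches nothing.
It fails at once if the hanger is pressed or knocked against the rail, keeper or stop with more than 15 N (contact force between hanger and stand above 15 N).
It fails at once if a bystander is moved more than 20 mm (distance of any of tape, jar, screwdriver from where it was at the start of the episode above 0.02 m).
It also fails if it takes over 72 s, if anything falls off the work surface, if the arm or the gripper's body presses on something with over 40 N, if the wrist force passes 120 N, or if a joint passes its speed limit or range.

## Robot

A 6-joint arm with a two-finger parallel gripper is mounted at the origin on the work surface. World frame = base frame: x ahead of the robot, y to its left, z up, the work surface at z = 0. Lengths are in m, angles in rad, forces in N, time in s.
With the tool pointing down it reaches from about 0.375 to 0.9 m from the base axis. Payload 3.1 kg.
Tool frame: the origin (TCP) lies between the finger pads; the fingertips stand 19 mm ahead of it and the grasp point (between the pads) is the TCP; z points along the fingers, y is the line along which they close (so a half turn about z gives the same grasp; the last joint's range is limited). The gripper opens to 87 mm and grips with 3 to 60 N. Pads are 19 mm wide; open, the fingers measure 117 mm over their backs; the gripper's body (75 mm by 190 mm) begins 51 mm behind the grasp point.
Start: joints at [1.067, 0.527, 1.433, -0, 1.181, -0.178], TCP at [0.2, 0.592, 0.242] pointing down, gripper open.
Joint ranges: [-3.08, 3.08], [-0.75, 2.2], [0.22, 2.44], [-1.43, 4.57], [0, 2.65], [-2.85, 2.85]. Speed limits (rad/s): [2.79, 2.79, 3.14, 3.14, 3.14, 3.14].

## Interface

Orientations are given as a unit quaternion [x, y, z, w].
In Python, from plant import observe, camera, ctrl gives the robot as it stands. The module is installed in compiled form; this text tells all that it offers.
- The arm moves only by the tool step_arm, never from a script. Its argument "motion" is a list of rows, each an object with "claw": the opening, from 0 (shut) to 1 (fully open); "slide": the shift along the tool's x, y, z each as a share of 25 mm, from -1 to 1, a list of three; "twist": the turn about the tool's z as a share of 0.12 rad, from -1 to 1. In form: [{"claw": claw, "slide": [dx, dy, dz], "twist": twist}, ...]. A call has 1 to 20 rows; each row shifts and turns the commanded pose from where the row before left it, along the tool's axes as they then stand; what a row does not reach is not made up. A row lasts 1/12 s, in which the tool goes at most 41.7 mm and 7.16 degrees, less where a joint would pass 70% of its speed; a pose out of reach is approached as far as the arm can. A call with a number of a shift or a turn outside -1 to 1 is refused whole. A call with a gripper value outside its range is refused whole. The fingers move at their own pace and stop on an object; "force" is the grip in N (left out, the last holds). Time passes only in rows, so rows that do not move let the fingers close. It gives the time, the measured TCP pose, the force, the opening and the grip force at its end, in the units of the state.
- observe(): the state, without advancing time (a new reading comes with each control period).
- camera(name): name is "scene" or "top" or "wrist"; returns a dict with "frame" (400x640x3 uint8, red, green, blue), "z_map" (400x640 float32, m along the optical axis (not along the pixel's ray), 0 where there is no reading), "intrinsics" (3x3 intrinsics, pixels), "distortion" ([k1, k2, p1, p2, k3] as OpenCV has them; the pictures are not rectified), "xyz" and "attitude" of the camera in the world. Camera axes: x right, y down, z forward; pixel columns grow to the right and rows downward; lengths in m; the calibration is good to about 2 mm. A picture is of the moment at which its call begins.
- ctrl.close_job(): hands the job in; it is judged then, once.
The state is a dict: "t": time; "joints": joint angles; "dq": joint speeds; "effort": joint torques, N m; "ee_pos": TCP position; "tcp_rot": TCP orientation; "wrist_force": force on the tool from outside, world axes, zero at the start; "torque": the same for the moment, N m; "grip_width": finger opening in m; "finger_force": force on a finger pad.
Only numpy, scipy, OpenCV 4.12 (cv2) and the standard library are available. Lean on these libraries where they do the work, as an engineer would, in place of code of your own. Each camera call takes 0.05 s, during which the arm holds its last target. There are 200 camera calls.

## Working session

There is one attempt and no reset: what is moved stays moved. The work goes in short steps, Python scripts to look and compute and a tool call to move; the robot and the scene stay as the last step left them, time stands still between calls to the robot, and variables do not carry over. Pictures are saved under pics/ and viewed, at most 10 in all, crops included, and the job is handed in when it is done.

Besides the shell and the picture viewer there is one more tool, called after "Request:" in YAML: its name, and indented under it one key for each argument. step_arm: Moves the arm, as the interface text tells. Its arguments: {"type":"object","properties":{"motion":{"type":"array"},"force":{"type":"number"}},"required":["motion"]}

```bash
mkdir -p pics; cat > h.py <<'E'
import numpy as np, cv2
from plant import observe, camera, ctrl
from scipy.spatial.transform import Rotation as R
def shot(n):
    c=camera(n); c['R']=None
    a=np.array(c['attitude'],float)
    c['R']=a if a.shape==(3,3) else R.from_quat(a).as_matrix()
    return c
def cloud(c):
    """world xyz for each pixel, from z_map"""
    K=np.array(c['intrinsics']);d=np.array(c['distortion'])
    h,w=c['z_map'].shape
    u,v=np.meshgrid(np.arange(w),np.arange(h))
    p=cv2.undistortPoints(np.stack([u,v],-1).reshape(-1,1,2).astype(np.float64),K,d).reshape(h,w,2)
    z=c['z_map'][...,None]
    P=np.concatenate([p*z,z],-1)
    return P@c['R'].T+np.array(c['xyz']), c['z_map']>0
E
python3 - <<'E'
from h import *
print(observe())
for n in ['scene','top']:
    c=shot(n); print(n,c['xyz'],c['attitude'],c['intrinsics'])
    cv2.imwrite(f'pics/{n}1.png',c['frame'][...,::-1])
    P,ok=cloud(c); np.savez(f'{n}1.npz',P=P,ok=ok,f=c['frame'])
E
```

```text
{'t': 0.0, 'joints': array([ 1.06648784e+00,  5.28475686e-01,  1.43389477e+00, -1.70606806e-05,
        1.18140365e+00, -1.78451599e-01]), 'dq': array([ 0.00017402, -0.00061832,  0.00060737, -0.00084794, -0.0001597 ,
       -0.00177359]), 'effort': array([ 4.80069248e-04, -4.40052903e+01, -1.76587987e+01,  6.33714627e-02,
        5.82170917e-02, -1.47554606e-04]), 'ee_pos': array([0.19968325, 0.59151214, 0.24056815]), 'tcp_rot': array([ 1.62205257e-01,  9.86756436e-01, -1.03042113e-03, -3.57727398e-04]), 'wrist_force': array([ 0.87410931,  0.22650365, -0.0648185 ]), 'torque': array([ 0.02022069, -0.02979091,  0.00549485]), 'finger_force': 0.0, 'grip_width': 0.08707829328779226}
scene [0.9916818  0.65496669 0.91495076] [ 0.23713229  0.89190874 -0.36899238 -0.11005319] [[499.95378649   0.         315.25749065]
 [  0.         499.95378649 197.43349543]
 [  0.           0.           1.        ]]
top [ 0.38827455 -0.02327208  1.21752243] [ 0.70691501 -0.70249071  0.04957258 -0.06573079] [[482.93041073   0.         319.16567267]
 [  0.         482.93041073 202.89865572]
 [  0.           0.           1.        ]]
```

View pics/scene1.png

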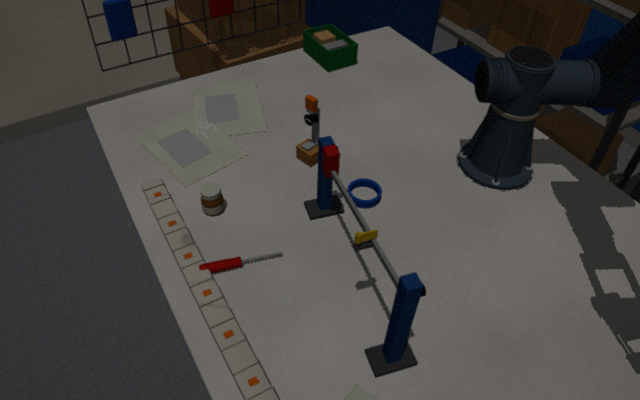

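View pics/top1.png

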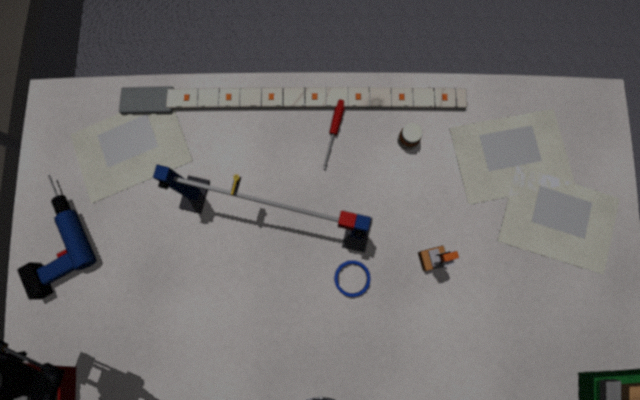

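Scene: the hanger stands at top px (437,258), with the tab at (450,256). The rail runs from the high post at top px (163,175) to the red stop at (347,219), with the keeper at (236,184). The tape is at (352,278), the jar at (410,137) and the screwdriver at (335,130).

```bash
python3 - <<'E'
from h import *
for n in ['top','scene']:
    d=np.load(f'{n}1.npz');P,ok,f=d['P'],d['ok'],d['f']
    H=cv2.cvtColor(f,cv2.COLOR_RGB2HSV)
    h,s,v=[H[...,i].astype(int) for i in range(3)]
    X,Y,Z=P[...,0],P[...,1],P[...,2]
    inb=ok&(X>0.2)&(X<0.85)&(Y>-0.5)&(Y<0.55)
    def rep(name,m):
        m=m&inb
        m=cv2.morphologyEx(m.astype(np.uint8),cv2.MORPH_OPEN,np.ones((2,2)))>0
        k,l,st,ce=cv2.connectedComponentsWithStats(m.astype(np.uint8))
        for i in range(1,k):
            if st[i,4]<15: continue
            q=P[l==i]; 
            r=cv2.minAreaRect((q[:,:2]*1000).astype(np.float32))
            print(n,name,st[i,4],'px',ce[i].round(),'med',np.median(q,0).round(3),'z',q[:,2].min().round(3),q[:,2].max().round(3),'rect',np.round(r[0],1),np.round(r[1],1),round(r[2],1))
    rep('orange hi',(h>5)&(h<20)&(s>150)&(v>90)&(Z>.14))
    rep('wood',(h>5)&(h<25)&(s>60)&(Z>.02)&(Z<.06))
    rep('hookall',(Z>.06)&(Z<.15)&(Y<-.1))
    rep('blue post',(h>100)&(h<125)&(s>120)&(Z>.2))
    rep('yellow',(h>20)&(h<32)&(s>150)&(Z>.15))
    rep('red',((h<4)|(h>174))&(s>150)&(Z>.1))
    rep('bluetop',(h>100)&(h<125)&(s>120)&(Z<.06)&(Z>.01))
E
```

```text
top orange hi 91 px [451. 257.] med [ 0.441 -0.278  0.202] z -0.004 1.218 rect [ 423.9 -180.2] [ 14.7 321.5] 10.1
top wood 78 px [407. 143.] med [ 0.734 -0.213  0.042] z 0.018 0.066 rect [ 738.5 -217.5] [48.1 18.1] 62.0
top wood 47 px [441. 250.] med [ 0.468 -0.292  0.045] z -0.0 0.155 rect [ 466.2 -288.6] [15.4 48.9] 20.3
top wood 202 px [427. 261.] med [ 0.44  -0.258  0.044] z -0.003 0.063 rect [ 439.2 -260.5] [53.3 29. ] 24.1
top hookall 321 px [413. 133.] med [ 0.754 -0.227  0.069] z -0.006 1.218 rect [ 597.7 -127.6] [ 48.7 465.4] 57.5
top hookall 25 px [438. 267.] med [ 0.424 -0.271  0.086] z -0.002 0.152 rect [ 422.9 -286.6] [35.4  4.2] 88.0
top blue post 271 px [166. 176.] med [0.603 0.319 0.259] z 0.185 1.218 rect [507.6 153.8] [426.   30.4] 60.1
top blue post 178 px [363. 224.] med [ 0.511 -0.091  0.219] z 0.01 1.218 rect [470.9 -63.4] [ 33.9 180.5] 53.5
top yellow 50 px [236. 185.] med [0.596 0.181 0.204] z 0.191 0.223 rect [591.3 181.7] [ 6.7 35.6] 70.3
top red 223 px [348. 221.] med [ 0.515 -0.06   0.217] z 0.09 1.218 rect [458.3 -50. ] [ 31.8 147.1] 80.4
top bluetop 52 p
[... 824 characters left out ...]
08 0.915 rect [742.4 284.8] [892.   31.5] 58.1
scene blue post 780 px [409. 293.] med [0.615 0.342 0.245] z 0.001 0.267 rect [542.9 303.6] [186.5  36.8] 25.1
scene yellow 206 px [366. 237.] med [0.592 0.187 0.216] z 0.001 0.227 rect [530.7 125.9] [204.  38.] 45.2
scene red 407 px [331. 160.] med [ 0.526 -0.041  0.203] z 0.117 0.915 rect [741.5 295.8] [874.6  35.8] 57.5
scene bluetop 422 px [366. 193.] med [ 0.395 -0.061  0.021] z 0.0 0.915 rect [664.  287.8] [980.5  85.6] 53.2
scene bluetop 173 px [325. 203.] med [ 0.518 -0.073  0.034] z 0.01 0.915 rect [750.3 269.1] [909.6  35.5] 55.7
scene bluetop 224 px [393. 355.] med [0.618 0.345 0.036] z 0.01 0.915 rect [790.3 489.5] [521.2  39.9] 40.3
```

```bash
python3 - <<'E'
from h import *
for n in ['top','scene']:
    d=np.load(f'{n}1.npz');P,ok,f=d['P'],d['ok'],d['f']
    H=cv2.cvtColor(f,cv2.COLOR_RGB2HSV); h,s,v=[H[...,i].astype(int) for i in range(3)]
    X,Y,Z=P[...,0],P[...,1],P[...,2]
    def rep(name,m,lo,hi,box):
        q=P[m&ok&(Z>lo)&(Z<hi)&(X>box[0])&(X<box[1])&(Y>box[2])&(Y<box[3])]
        if len(q)<6: return
        r=cv2.minAreaRect((q[:,:2]*1000).astype(np.float32))
        print(n,name,len(q),'mean',q.mean(0).round(4),'rect',np.round(r[0],1),np.round(r[1],1),round(r[2],1)); return q
    blue=(h>100)&(h<125)&(s>110)
    rep('hi post',blue,.256,.268,(.5,.7,.2,.45)); rep('lo post',blue,.214,.226,(.4,.6,-.2,0))
    hb=(.38,.52,-.36,-.2)
    rep('tab top',(h>4)&(h<20)&(s>130),.196,.208,hb)
    q=rep('block',(h>4)&(h<25)&(s>60),.039,.05,hb)
    rep('blockall',(h>4)&(h<25)&(s>50),.02,.05,hb)
    rep('backplate',np.ones_like(ok),.06,.155,hb)
    # rail: grey pts between posts
    q=P[ok&~blue&(Z>.165)&(Z<.245)&(X>.48)&(X<.63)&(Y>.0)&(Y<.29)&(s<90)]
    if len(q)>20:
        vx,vy,x0,y0=cv2.fitLine(q[:,:2].astype(np.float32),cv2.DIST_HUBER,0,.01,.01).ravel()
        print(n,'rail dir deg',np.degrees(np.arctan2(vy,vx)),'pt',x0,y0,len(q), 'zfit vs y',np.polyfit(q[:,1],q[:,2],1))
E
```

```text
top hi post 181 mean [0.6075 0.327  0.2612] rect [607.6 327.2] [28.4 28.7] 79.1
top lo post 174 mean [ 0.5121 -0.0901  0.2196] rect [512.4 -90.3] [28.1 26.9] 77.4
top tab top 107 mean [ 0.4431 -0.2748  0.2019] rect [ 443.3 -276. ] [15.7 31.5] 13.8
top block 218 mean [ 0.449  -0.2643  0.0445] rect [ 447.4 -275.8] [50.3 58.4] 13.8
top blockall 252 mean [ 0.4483 -0.2624  0.0427] rect [ 447.3 -275.4] [50.3 59.2] 13.8
top backplate 59 mean [ 0.4358 -0.2705  0.1262] rect [ 439.  -275.9] [32.5 27.2] 10.0
top rail dir deg 77.800476 pt 0.5754763 0.1818503 644 zfit vs y [0.12250146 0.1762677 ]
scene hi post 320 mean [0.6119 0.3343 0.2632] rect [610.7 332.9] [30.2 29.3] 77.0
scene lo post 104 mean [ 0.515  -0.086   0.2217] rect [513.7 -86.2] [28.7 27.2] 76.6
scene tab top 65 mean [ 0.4454 -0.272   0.2027] rect [ 443.  -273.1] [16.1 34.7] 12.1
scene block 160 mean [ 0.455  -0.2665  0.0459] rect [ 449. -271.] [49.3 63.7] 10.2
scene blockall 282 mean [ 0.4588 -0.2636  0.039 ] rect [ 449.7 -270.2] [50.  65.3] 9.1
scene backplate 282 mean [ 0.4354 -0.2728  0.117 ] rect [ 438.7 -276.3] [35.8 35.9] 8.9
scene rail dir deg 76.593285 pt 0.5765419 0.17950891 843 zfit vs y [0.12315005 0.17567336]
```

Request:
step_arm:
  motion:
    - {"claw": 1,"slide": [0,0,-1],"twist": 1}
    - {"claw": 1,"slide": [0,0,-1],"twist": 1}
    - {"claw": 1,"slide": [0,0,-1],"twist": 1}
    - {"claw": 1,"slide": [0,0,-1],"twist": 1}
    - {"claw": 1,"slide": [0,0,-1],"twist": 1}
    - {"claw": 1,"slide": [0,0,0],"twist": 1}
    - {"claw": 1,"slide": [0,0,0],"twist": 1}
    - {"claw": 1,"slide": [0,0,0],"twist": 1}

```text
t: 0.77
ee_pos: [0.1999, 0.592, 0.3668]
tcp_rot: [0.602, 0.799, 0.0, -0.0]
wrist_force: [-0.2, 0.3, 0.5]
grip_width: 0.0868
finger_force: 0.0
```

Request:
step_arm:
  motion:
    - {"claw": 1,"slide": [0,0,0],"twist": 0.45}
    - {"claw": 1,"slide": [-0.97,0.5,0],"twist": 0}
    - {"claw": 1,"slide": [-0.97,0.5,0],"twist": 0}
    - {"claw": 1,"slide": [-0.97,0.5,0],"twist": 0}
    - {"claw": 1,"slide": [-0.97,0.5,0],"twist": 0}
    - {"claw": 1,"slide": [-0.97,0.5,0],"twist": 0}
    - {"claw": 1,"slide": [-0.97,0.5,0],"twist": 0}
    - {"claw": 1,"slide": [-0.97,0.5,0],"twist": 0}
    - {"claw": 1,"slide": [-0.97,0.5,0],"twist": 0}
    - {"claw": 1,"slide": [-0.97,0.5,0],"twist": 0}
    - {"claw": 1,"slide": [-0.97,0.5,0],"twist": 0}
    - {"claw": 1,"slide": [-0.97,0.5,0],"twist": 0}
    - {"claw": 1,"slide": [-0.97,0.5,0],"twist": 0}
    - {"claw": 1,"slide": [-0.97,0.5,0],"twist": 0}
    - {"claw": 1,"slide": [-0.97,0.5,0],"twist": 0}
    - {"claw": 1,"slide": [-1,-0.24,0],"twist": 0}
    - {"claw": 1,"slide": [-1,-0.24,0],"twist": 0}
    - {"claw": 1,"slide": [-1,-0.24,0],"twist": 0}
    - {"claw": 1,"slide": [-1,-0.24,0],"twist": 0}
    - {"claw": 1,"slide": [-1,-0.24,0],"twist": 0}

```text
t: 2.43
ee_pos: [0.447, 0.1719, 0.3661]
tcp_rot: [0.621, 0.784, -0.0, -0.0]
wrist_force: [0.1, 0.3, 0.6]
grip_width: 0.0871
finger_force: 0.0
```

Request:
step_arm:
  motion:
    - {"claw": 1,"slide": [-1,-0.24,0],"twist": 0}
    - {"claw": 1,"slide": [-1,-0.24,0],"twist": 0}
    - {"claw": 1,"slide": [-1,-0.24,0],"twist": 0}
    - {"claw": 1,"slide": [-1,-0.24,0],"twist": 0}
    - {"claw": 1,"slide": [-1,-0.24,0],"twist": 0}
    - {"claw": 1,"slide": [-1,-0.24,0],"twist": 0}
    - {"claw": 1,"slide": [-1,-0.24,0],"twist": 0}
    - {"claw": 1,"slide": [-1,-0.24,0],"twist": 0}
    - {"claw": 1,"slide": [-1,-0.24,0],"twist": 0}
    - {"claw": 1,"slide": [-1,-0.24,0],"twist": 0}
    - {"claw": 1,"slide": [-1,-0.24,0],"twist": 0}
    - {"claw": 1,"slide": [-1,-0.24,0],"twist": 0}
    - {"claw": 1,"slide": [-0.5,-0.1,0],"twist": 0}
    - {"claw": 1,"slide": [0,0,0],"twist": 0}
    - {"claw": 1,"slide": [0,0,0],"twist": 0}

```text
t: 3.68
ee_pos: [0.4463, -0.1478, 0.3662]
tcp_rot: [0.621, 0.783, 0.0, -0.001]
wrist_force: [0.0, 0.5, -1.2]
grip_width: 0.087
finger_force: 0.0
```

Request:
step_arm:
  motion:
    - {"claw": 1,"slide": [-1,-0.25,0.8],"twist": 0}
    - {"claw": 1,"slide": [-1,-0.25,0.8],"twist": 0}
    - {"claw": 1,"slide": [-1,-0.25,0.8],"twist": 0}
    - {"claw": 1,"slide": [-1,-0.25,0.8],"twist": 0}
    - {"claw": 1,"slide": [-1,-0.25,0.8],"twist": 0}
    - {"claw": 1,"slide": [0,0,0],"twist": 0}
    - {"claw": 1,"slide": [0,0,0],"twist": 0}

```text
t: 4.27
ee_pos: [0.4444, -0.2757, 0.2653]
tcp_rot: [0.621, 0.784, 0.001, -0.002]
wrist_force: [-0.2, -0.6, -0.5]
grip_width: 0.0873
finger_force: 0.0
```

```bash
python3 - <<'E'
from h import *
o=observe(); print(o['ee_pos'],o['wrist_force'])
c=shot('wrist'); P,ok=cloud(c); f=c['frame']
cv2.imwrite('pics/w1.png',f[...,::-1])
H=cv2.cvtColor(f,cv2.COLOR_RGB2HSV); h,s,v=[H[...,i].astype(int) for i in range(3)]
hb=ok&(abs(P[...,0]-.444)<.06)&(abs(P[...,1]+.275)<.06)
for nm,lo,hi in (('tab',.195,.209),('block',.038,.05)):
    q=P[hb&(h>3)&(h<25)&(s>60)&(P[...,2]>lo)&(P[...,2]<hi)]
    if len(q)>9:
        r=cv2.minAreaRect((q[:,:2]*1000).astype(np.float32)); print(nm,len(q),q.mean(0),r)
E
```

```text
[ 0.44441052 -0.27569521  0.2652707 ] [-0.18251769 -0.5630478  -0.53525383]
tab 805 [ 0.44432359 -0.27458344  0.20077198] ((444.39361572265625, -275.747314453125), (15.712994575500488, 32.05742645263672), 13.485955238342285)
block 714 [ 0.45034786 -0.26166345  0.04385813] ((448.5116271972656, -274.3494567871094), (49.51521301269531, 58.5579719543457), 14.53670883178711)
```

View pics/w1.png

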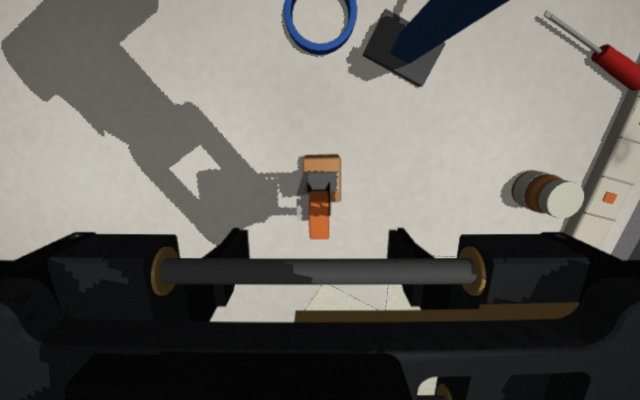

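The wrist view shows the tab at px (319,213), centred between the open fingers and directly under the TCP. Next I descend and grip.

Request:
step_arm:
  motion:
    - {"claw": 1,"slide": [0,0,1],"twist": 0}
    - {"claw": 1,"slide": [0,0,1],"twist": 0}
    - {"claw": 1,"slide": [0,0,0.6],"twist": 0}
    - {"claw": 1,"slide": [0,0,0.5],"twist": 0}
    - {"claw": 1,"slide": [0,0,0],"twist": 0}
    - {"claw": 0,"slide": [0,0,0],"twist": 0}
    - {"claw": 0,"slide": [0,0,0],"twist": 0}
    - {"claw": 0,"slide": [0,0,0],"twist": 0}
    - {"claw": 0,"slide": [0,0,0],"twist": 0}
    - {"claw": 0,"slide": [0,0,0],"twist": 0}
    - {"claw": 0,"slide": [0,0,0],"twist": 0}
    - {"claw": 0,"slide": [0,0,0],"twist": 0}
    - {"claw": 0,"slide": [0,0,0],"twist": 0}
  force: 50

```text
t: 5.4
ee_pos: [0.4447, -0.2771, 0.1892]
tcp_rot: [0.621, 0.784, -0.0, 0.0]
wrist_force: [-0.8, -1.1, -0.3]
grip_width: 0.0417
finger_force: 0.0
```

Request:
step_arm:
  motion:
    - {"claw": 0,"slide": [0,0,0],"twist": 0}
    - {"claw": 0,"slide": [0,0,0],"twist": 0}
    - {"claw": 0,"slide": [0,0,0],"twist": 0}
    - {"claw": 0,"slide": [0,0,0],"twist": 0}
    - {"claw": 0,"slide": [0,0,0],"twist": 0}
    - {"claw": 0,"slide": [0,0,0],"twist": 0}
    - {"claw": 0,"slide": [0,0,0],"twist": 0}
    - {"claw": 0,"slide": [0,0,0],"twist": 0}

```text
t: 6.07
ee_pos: [0.4448, -0.2769, 0.189]
tcp_rot: [0.621, 0.784, 0.0, 0.0]
wrist_force: [0.4, -0.2, -1.7]
grip_width: 0.0156
finger_force: 49.9
```

Request:
step_arm:
  motion:
    - {"claw": 0,"slide": [0,0,-0.5],"twist": 0}
    - {"claw": 0,"slide": [0,0,-0.9],"twist": 0}
    - {"claw": 0,"slide": [0,0,-0.9],"twist": 0.95}
    - {"claw": 0,"slide": [0,0,-0.9],"twist": 0.95}
    - {"claw": 0,"slide": [0,0,-0.9],"twist": 0.95}
    - {"claw": 0,"slide": [0,0,-0.5],"twist": 0.95}
    - {"claw": 0,"slide": [0.5,-0.2,0],"twist": 0}
    - {"claw": 0,"slide": [0.9,-0.5,0],"twist": 0}
    - {"claw": 0,"slide": [0.9,-0.5,0],"twist": 0}
    - {"claw": 0,"slide": [0.9,-0.5,0],"twist": 0}
    - {"claw": 0,"slide": [0.9,-0.5,0],"twist": 0}
    - {"claw": 0,"slide": [0.6,-0.1,0],"twist": 0}
    - {"claw": 0,"slide": [0,0,0],"twist": 0}
    - {"claw": 0,"slide": [0,0,0],"twist": 0}

```text
t: 7.23
ee_pos: [0.4136, -0.1477, 0.3029]
tcp_rot: [0.781, 0.625, -0.001, -0.001]
wrist_force: [0.2, -0.6, -3.9]
grip_width: 0.0156
finger_force: 49.9
```

Request:
step_arm:
  motion:
    - {"claw": 0,"slide": [0.7,-0.1,0],"twist": 0}
    - {"claw": 0,"slide": [1,-0.15,0],"twist": 0}
    - {"claw": 0,"slide": [1,-0.15,0],"twist": 0}
    - {"claw": 0,"slide": [1,-0.15,0],"twist": 0}
    - {"claw": 0,"slide": [1,-0.15,0],"twist": 0}
    - {"claw": 0,"slide": [1,-0.15,0],"twist": 0}
    - {"claw": 0,"slide": [1,-0.15,0],"twist": 0}
    - {"claw": 0,"slide": [1,-0.15,0],"twist": 0}
    - {"claw": 0,"slide": [1,0,0],"twist": 0}
    - {"claw": 0,"slide": [1,0,0],"twist": 0}
    - {"claw": 0,"slide": [1,0.1,0],"twist": 0}
    - {"claw": 0,"slide": [1,0.1,0],"twist": 0}
    - {"claw": 0,"slide": [1,0.1,0],"twist": 0}
    - {"claw": 0,"slide": [1,0.1,0],"twist": 0}
    - {"claw": 0,"slide": [1,0.1,0],"twist": 0}
    - {"claw": 0,"slide": [0.9,0.1,0],"twist": 0}
    - {"claw": 0,"slide": [0.6,0.1,0],"twist": 0}
    - {"claw": 0,"slide": [0,0,0],"twist": 0}
    - {"claw": 0,"slide": [0,0,0],"twist": 0}

```text
t: 8.82
ee_pos: [0.4943, 0.2476, 0.3027]
tcp_rot: [0.781, 0.624, -0.001, -0.0]
wrist_force: [0.3, -0.1, -3.9]
grip_width: 0.0156
finger_force: 50.0
```

```bash
python3 - <<'E'
from h import *
o=observe(); print(o['ee_pos'],o['wrist_force'],o['torque'])
c=shot('scene'); P,ok=cloud(c); f=c['frame']
cv2.imwrite('pics/s2.png',cv2.resize(f[120:360,220:540],(800,600),interpolation=cv2.INTER_CUBIC)[...,::-1])
H=cv2.cvtColor(f,cv2.COLOR_RGB2HSV); h,s,v=[H[...,i].astype(int) for i in range(3)]
x=np.array([.975,-.2224]);y=np.array([.2224,.975]);O=np.array([.561,.121])
S=np.stack([(P[...,:2]-O)@x,(P[...,:2]-O)@y,P[...,2]],-1)
for cam in ('scene','top'):
    if cam=='top':
        c=shot('top');P,ok=cloud(c);S=np.stack([(P[...,:2]-O)@x,(P[...,:2]-O)@y,P[...,2]],-1)
    m=ok&(abs(S[...,0])<.008)&(S[...,1]>-.12)&(S[...,1]<.17)&(abs(S[...,2]-.195)<.06)
    q=S[m]; q=q[(q[:,1]<.06)|(q[:,1]>.09)]
    e=q[:,2]-np.tan(.122)*(q[:,1]-.135)
    print(cam,len(q),'edge z at load pctl',np.percentile(e,[25,50,75,90,95]).round(4),'x med',np.median(q[:,0]))
E
```

```text
[0.49433967 0.24764341 0.30272529] [ 0.28266434 -0.11513547 -3.86854815] [-0.09880141  0.09018283  0.00716609]
scene 632 edge z at load pctl [0.2043 0.2097 0.2112 0.212  0.2124] x med 0.001932430572462103
top 442 edge z at load pctl [0.2068 0.2086 0.2099 0.2113 0.212 ] x med 0.0008814959748440596
```

View pics/s2.png

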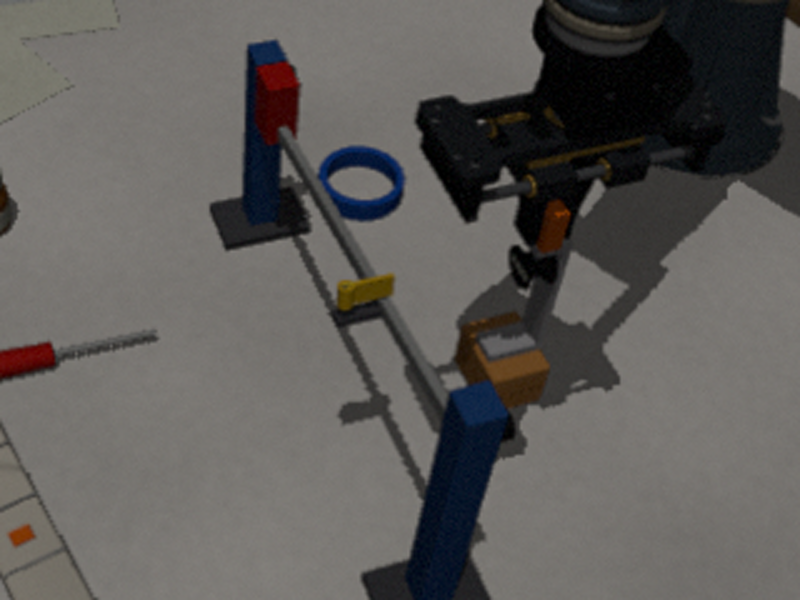

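The hanger is held upright with its open side toward the bar: wheel at crop px (533,265), keeper at (365,290). Next I move along to the load point and enter the bar sideways.

Request:
step_arm:
  motion:
    - {"claw": 0,"slide": [0.5,0.3,0],"twist": 0}
    - {"claw": 0,"slide": [0.5,0.4,0],"twist": 0}
    - {"claw": 0,"slide": [0,0.4,0],"twist": 0}
    - {"claw": 0,"slide": [0,0.4,0],"twist": 0}
    - {"claw": 0,"slide": [0,0.4,0],"twist": 0}
    - {"claw": 0,"slide": [0,0.4,0],"twist": 0}
    - {"claw": 0,"slide": [0,0.4,0],"twist": 0}
    - {"claw": 0,"slide": [0,0.4,0],"twist": 0}
    - {"claw": 0,"slide": [0,0.3,0],"twist": 0}
    - {"claw": 0,"slide": [0,0.25,0],"twist": 0}
    - {"claw": 0,"slide": [0,0,0],"twist": 0}
    - {"claw": 0,"slide": [0,0,0],"twist": 0}
    - {"claw": 0,"slide": [0,0,0],"twist": 0}

```text
t: 10.0
ee_pos: [0.5882, 0.2519, 0.3039]
tcp_rot: [0.782, 0.623, -0.0, -0.0]
wrist_force: [0.1, -0.8, -3.3]
grip_width: 0.0155
finger_force: 50.0
```

```bash
python3 - <<'E'
from h import *
o=observe(); print(o['ee_pos'],o['wrist_force'],o['torque'])
x=np.array([.975,-.2224]);y=np.array([.2224,.975]);O=np.array([.561,.121])
d=o['ee_pos'][:2]-O; print('stand xy',d@x,d@y)
c=shot('scene'); P,ok=cloud(c); f=c['frame']
cv2.imwrite('pics/s3.png',cv2.resize(f[190:310,340:500],(800,600),interpolation=cv2.INTER_CUBIC)[...,::-1])
S=np.stack([(P[...,:2]-O)@x,(P[...,:2]-O)@y,P[...,2]],-1)
H=cv2.cvtColor(f,cv2.COLOR_RGB2HSV); v=H[...,2];hh=H[...,0];s=H[...,1]
m=ok&(abs(S[...,0])<.04)&(abs(S[...,1]-.135)<.03)
w=S[m&(v<60)&(abs(S[...,2]-.25)<.019)]
print('dark wheel pts',len(w),np.percentile(w,[5,50,95],0).round(4) if len(w) else '')
t=S[m&(hh>3)&(hh<20)&(s>130)&(S[...,2]>.27)]; print('tab',len(t),np.percentile(t,[5,50,95],0).round(4) if len(t) else '')
b=S[m&(hh>3)&(hh<25)&(s>60)&(S[...,2]<.18)]; print('block',len(b),np.percentile(b,[2,50,98],0).round(4) if len(b) else '')
E
```

```text
[0.58819123 0.25189639 0.30386189] [ 0.14655628 -0.8226642  -3.26983642] [-0.10265351  0.06455468  0.00011081]
stand xy -0.00259990777066712 0.1336713089294834
dark wheel pts 254 [[-0.0194  0.1256  0.2391]
 [-0.0009  0.1431  0.2573]
 [ 0.0069  0.1497  0.2672]]
tab 368 [[-2.460e-02  1.159e-01  2.888e-01]
 [ 4.000e-04  1.496e-01  3.178e-01]
 [ 3.500e-02  1.601e-01  4.056e-01]]
block 694 [[-0.0104  0.1083  0.1213]
 [ 0.0152  0.1533  0.1562]
 [ 0.0257  0.1646  0.1644]]
```

View pics/s3.png

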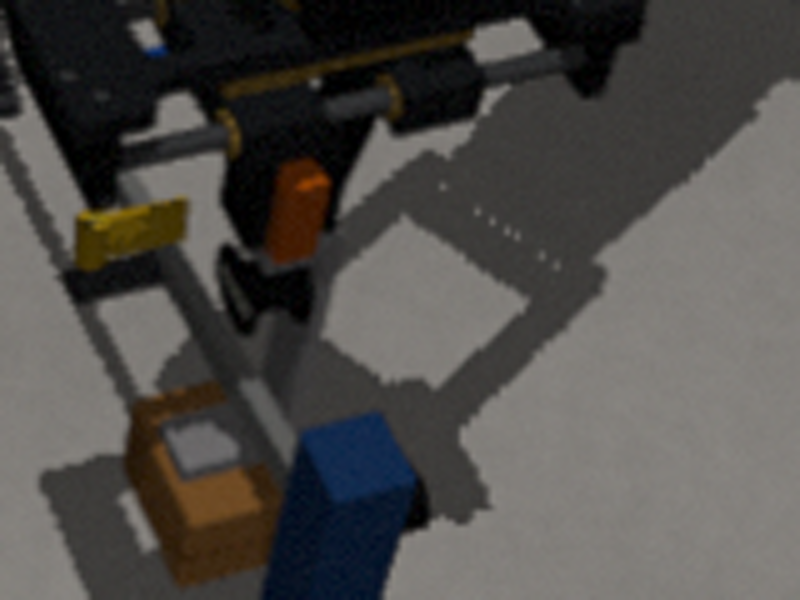

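The block is under the bar, the bar is inside the hook mouth, and the wheel at crop px (265,290) is directly above the bar. Now I lower it.

Request:
step_arm:
  motion:
    - {"claw": 0,"slide": [0,0.04,0.4],"twist": 0}
    - {"claw": 0,"slide": [0,0,0.4],"twist": 0}
    - {"claw": 0,"slide": [0,0,0],"twist": 0}
    - {"claw": 0,"slide": [0,0,0],"twist": 0}
    - {"claw": 0,"slide": [0,0,0],"twist": 0}

```text
t: 10.47
ee_pos: [0.5896, 0.2516, 0.2836]
tcp_rot: [0.782, 0.623, -0.0, -0.0]
wrist_force: [0.8, -0.1, -3.5]
grip_width: 0.0155
finger_force: 50.0
```

Request:
step_arm:
  motion:
    - {"claw": 0,"slide": [0,0,0.04],"twist": 0}
    - {"claw": 0,"slide": [0,0,0.04],"twist": 0}
    - {"claw": 0,"slide": [0,0,0.04],"twist": 0}
    - {"claw": 0,"slide": [0,0,0],"twist": 0}

```text
t: 10.8
ee_pos: [0.5897, 0.2515, 0.281]
tcp_rot: [0.782, 0.623, -0.0, -0.0]
wrist_force: [-0.4, 0.2, -3.5]
grip_width: 0.0157
finger_force: 50.0
```

Request:
step_arm:
  motion:
    - {"claw": 0,"slide": [0,0,0.04],"twist": 0}
    - {"claw": 0,"slide": [0,0,0.04],"twist": 0}
    - {"claw": 0,"slide": [0,0,0],"twist": 0}

```text
t: 11.05
ee_pos: [0.5897, 0.2515, 0.2788]
tcp_rot: [0.782, 0.623, -0.0, -0.0]
wrist_force: [-0.7, 0.9, -4.1]
grip_width: 0.0154
finger_force: 50.0
```

Request:
step_arm:
  motion:
    - {"claw": 0,"slide": [0,0,0.04],"twist": 0}
    - {"claw": 0,"slide": [0,0,0.04],"twist": 0}
    - {"claw": 0,"slide": [0,0,0],"twist": 0}

```text
t: 11.3
ee_pos: [0.5896, 0.2515, 0.2767]
tcp_rot: [0.782, 0.623, -0.0, -0.0]
wrist_force: [0.6, 0.8, -3.2]
grip_width: 0.0155
finger_force: 50.0
```

Request:
step_arm:
  motion:
    - {"claw": 0,"slide": [0,0,0.04],"twist": 0}
    - {"claw": 0,"slide": [0,0,0],"twist": 0}

```text
t: 11.47
ee_pos: [0.5897, 0.2515, 0.2759]
tcp_rot: [0.782, 0.623, -0.0, -0.0]
wrist_force: [0.0, 0.5, -3.4]
grip_width: 0.0155
finger_force: 50.0
```

Request:
step_arm:
  motion:
    - {"claw": 0,"slide": [0,0,0.04],"twist": 0}
    - {"claw": 0,"slide": [0,0,0],"twist": 0}

```text
t: 11.63
ee_pos: [0.5897, 0.2515, 0.2749]
tcp_rot: [0.782, 0.623, -0.0, -0.0]
wrist_force: [0.3, 0.1, -3.4]
grip_width: 0.0155
finger_force: 50.0
```

Request:
step_arm:
  motion:
    - {"claw": 0,"slide": [0,0,0.04],"twist": 0}
    - {"claw": 0,"slide": [0,0,0],"twist": 0}

```text
t: 11.8
ee_pos: [0.5897, 0.2515, 0.2739]
tcp_rot: [0.782, 0.623, -0.0, -0.0]
wrist_force: [0.2, 0.6, -3.1]
grip_width: 0.0158
finger_force: 50.0
```

Request:
step_arm:
  motion:
    - {"claw": 0,"slide": [0,0,0.04],"twist": 0}
    - {"claw": 0,"slide": [0,0,0],"twist": 0}

```text
t: 11.97
ee_pos: [0.5897, 0.2515, 0.2729]
tcp_rot: [0.782, 0.623, -0.0, -0.0]
wrist_force: [-0.1, 0.7, -4.1]
grip_width: 0.0158
finger_force: 50.0
```

Request:
step_arm:
  motion:
    - {"claw": 0,"slide": [0,0,0.03],"twist": 0}
    - {"claw": 0,"slide": [0,0,0],"twist": 0}

```text
t: 12.13
ee_pos: [0.5897, 0.2515, 0.2722]
tcp_rot: [0.782, 0.623, -0.0, -0.0]
wrist_force: [-0.0, -0.7, -4.0]
grip_width: 0.0156
finger_force: 50.0
```

Request:
step_arm:
  motion:
    - {"claw": 0,"slide": [0,0,0.03],"twist": 0}
    - {"claw": 0,"slide": [0,0,0],"twist": 0}

```text
t: 12.3
ee_pos: [0.5897, 0.2515, 0.2714]
tcp_rot: [0.782, 0.623, -0.0, -0.0]
wrist_force: [-0.1, -0.5, -3.8]
grip_width: 0.0155
finger_force: 50.0
```

Request:
step_arm:
  motion:
    - {"claw": 0,"slide": [0,0,0.03],"twist": 0}
    - {"claw": 0,"slide": [0,0,0],"twist": 0}

```text
t: 12.47
ee_pos: [0.5899, 0.2515, 0.271]
tcp_rot: [0.782, 0.623, 0.0, 0.0]
wrist_force: [0.5, 0.1, -2.8]
grip_width: 0.0154
finger_force: 50.0
```

Request:
step_arm:
  motion:
    - {"claw": 0,"slide": [0,0,0.03],"twist": 0}
    - {"claw": 0,"slide": [0,0,0],"twist": 0}

```text
t: 12.63
ee_pos: [0.5899, 0.2515, 0.2709]
tcp_rot: [0.782, 0.623, 0.0, 0.0]
wrist_force: [-1.0, 0.2, -0.3]
grip_width: 0.0156
finger_force: 50.0
```

Request:
step_arm:
  motion:
    - {"claw": 0,"slide": [0,0,0.01],"twist": 0}
    - {"claw": 0,"slide": [0,0,0],"twist": 0}
    - {"claw": 0,"slide": [0,0,0],"twist": 0}
    - {"claw": 0,"slide": [0,0,0],"twist": 0}
    - {"claw": 0,"slide": [0,0,0],"twist": 0}

```text
t: 13.05
ee_pos: [0.59, 0.2516, 0.2707]
tcp_rot: [0.782, 0.623, 0.0, 0.0]
wrist_force: [-1.6, -0.8, 5.7]
grip_width: 0.0153
finger_force: 50.0
```

```bash
python3 - <<'E'
from h import *
o=observe(); print(o['ee_pos'],o['wrist_force'],o['torque'])
E
```

```text
[0.58995249 0.25156283 0.27070759] [-1.63861397 -0.8458126   5.67733238] [-0.22287562  0.5238388  -0.05103671]
```

Request:
step_arm:
  motion:
    - {"claw": 0,"slide": [0,0,-0.015],"twist": 0}
    - {"claw": 0,"slide": [0,0,0],"twist": 0}
    - {"claw": 0,"slide": [0,0,0],"twist": 0}

```text
t: 13.3
ee_pos: [0.5899, 0.2516, 0.2707]
tcp_rot: [0.782, 0.623, 0.0, 0.0]
wrist_force: [-1.9, -1.0, 5.4]
grip_width: 0.016
finger_force: 50.0
```

Request:
step_arm:
  motion:
    - {"claw": 0,"slide": [0,0,0],"twist": 0}
    - {"claw": 0,"slide": [0,0,0],"twist": 0}
    - {"claw": 0,"slide": [0,0,0],"twist": 0}

```text
t: 13.55
ee_pos: [0.5899, 0.2516, 0.2707]
tcp_rot: [0.782, 0.623, 0.0, 0.0]
wrist_force: [-2.6, -0.1, 5.3]
grip_width: 0.0156
finger_force: 50.0
```

Request:
step_arm:
  motion:
    - {"claw": 0,"slide": [0,-0.03,-0.015],"twist": 0}
    - {"claw": 0,"slide": [0,0,0],"twist": 0}
    - {"claw": 0,"slide": [0,0,0],"twist": 0}
    - {"claw": 0,"slide": [0,0,0],"twist": 0}

```text
t: 13.88
ee_pos: [0.5897, 0.2516, 0.2708]
tcp_rot: [0.782, 0.623, 0.001, 0.0]
wrist_force: [-0.3, -0.8, 3.5]
grip_width: 0.0157
finger_force: 50.0
```

Request:
step_arm:
  motion:
    - {"claw": 0,"slide": [0,0,0],"twist": 0}
    - {"claw": 0,"slide": [0,0,0],"twist": 0}
    - {"claw": 0,"slide": [0,0,0],"twist": 0}
    - {"claw": 0,"slide": [0,0,0],"twist": 0}

```text
t: 14.22
ee_pos: [0.5897, 0.2516, 0.2708]
tcp_rot: [0.782, 0.623, 0.001, 0.0]
wrist_force: [2.4, -0.7, 3.5]
grip_width: 0.0158
finger_force: 50.0
```

Step 1 is held: the rail carries about 7 N. I'm now easing the press slightly and starting down the slope.

Request:
step_arm:
  motion:
    - {"claw": 0,"slide": [0,0.015,-0.006],"twist": 0}
    - {"claw": 0,"slide": [-0.08,0,0.01],"twist": 0}
    - {"claw": 0,"slide": [-0.163,0,0.02],"twist": 0}
    - {"claw": 0,"slide": [-0.163,0,0.02],"twist": 0}
    - {"claw": 0,"slide": [-0.163,0,0.02],"twist": 0}
    - {"claw": 0,"slide": [0,0,0],"twist": 0}
    - {"claw": 0,"slide": [0,0,0],"twist": 0}

```text
t: 14.8
ee_pos: [0.5864, 0.2369, 0.2689]
tcp_rot: [0.782, 0.623, -0.0, 0.0]
wrist_force: [2.9, -1.7, 2.9]
grip_width: 0.0158
finger_force: 50.0
```

Request:
step_arm:
  motion:
    - {"claw": 0,"slide": [-0.163,0.02,0.02],"twist": 0}
    - {"claw": 0,"slide": [-0.163,0.01,0.018],"twist": 0}
    - {"claw": 0,"slide": [-0.163,0,0.02],"twist": 0}
    - {"claw": 0,"slide": [-0.163,0,0.02],"twist": 0}
    - {"claw": 0,"slide": [0,0,0],"twist": 0}
    - {"claw": 0,"slide": [0,0,0],"twist": 0}

```text
t: 15.3
ee_pos: [0.583, 0.221, 0.2669]
tcp_rot: [0.782, 0.623, -0.001, 0.0]
wrist_force: [0.1, -1.6, 3.7]
grip_width: 0.0158
finger_force: 50.0
```

Request:
step_arm:
  motion:
    - {"claw": 0,"slide": [-0.163,0,0.012],"twist": 0}
    - {"claw": 0,"slide": [-0.163,0,0.012],"twist": 0}
    - {"claw": 0,"slide": [-0.163,0,0.02],"twist": 0}
    - {"claw": 0,"slide": [-0.163,0,0.02],"twist": 0}
    - {"claw": 0,"slide": [0,0,0],"twist": 0}
    - {"claw": 0,"slide": [0,0,0],"twist": 0}

```text
t: 15.8
ee_pos: [0.5794, 0.2055, 0.265]
tcp_rot: [0.782, 0.623, -0.0, -0.0]
wrist_force: [1.7, -0.4, 0.5]
grip_width: 0.0154
finger_force: 50.0
```

Request:
step_arm:
  motion:
    - {"claw": 0,"slide": [-0.163,0.01,0.02],"twist": 0}
    - {"claw": 0,"slide": [-0.163,0,0.02],"twist": 0}
    - {"claw": 0,"slide": [-0.163,0,0.02],"twist": 0}
    - {"claw": 0,"slide": [0,0,0],"twist": 0}
    - {"claw": 0,"slide": [0,0,0],"twist": 0}

```text
t: 16.22
ee_pos: [0.5768, 0.1942, 0.2637]
tcp_rot: [0.782, 0.623, 0.0, -0.001]
wrist_force: [1.1, 4.0, 1.1]
grip_width: 0.0156
finger_force: 50.0
```

Request:
step_arm:
  motion:
    - {"claw": 0,"slide": [-0.163,0,0.02],"twist": 0}
    - {"claw": 0,"slide": [-0.163,0,0.02],"twist": 0}
    - {"claw": 0,"slide": [-0.163,0,0.02],"twist": 0}
    - {"claw": 0,"slide": [0,0,0],"twist": 0}
    - {"claw": 0,"slide": [0,0,0],"twist": 0}

```text
t: 16.63
ee_pos: [0.5736, 0.1821, 0.2621]
tcp_rot: [0.782, 0.623, -0.001, -0.001]
wrist_force: [0.5, 3.3, 2.5]
grip_width: 0.0156
finger_force: 50.0
```

Request:
step_arm:
  motion:
    - {"claw": 0,"slide": [-0.163,0,0.02],"twist": 0}
    - {"claw": 0,"slide": [-0.163,0,0.02],"twist": 0}
    - {"claw": 0,"slide": [0,0,0],"twist": 0}
    - {"claw": 0,"slide": [0,0,0],"twist": 0}

```text
t: 16.97
ee_pos: [0.5714, 0.1729, 0.2609]
tcp_rot: [0.782, 0.623, -0.002, -0.0]
wrist_force: [-2.4, -0.2, 1.3]
grip_width: 0.0156
finger_force: 50.0
```

Request:
step_arm:
  motion:
    - {"claw": 0,"slide": [-0.163,0,0.02],"twist": 0}
    - {"claw": 0,"slide": [-0.163,0,0.02],"twist": 0}
    - {"claw": 0,"slide": [-0.163,0,0.02],"twist": 0}
    - {"claw": 0,"slide": [-0.163,0,0.02],"twist": 0}
    - {"claw": 0,"slide": [0,0,0],"twist": 0}
    - {"claw": 0,"slide": [0,0,0],"twist": 0}

```text
t: 17.47
ee_pos: [0.568, 0.1569, 0.2589]
tcp_rot: [0.782, 0.623, -0.002, -0.0]
wrist_force: [-4.9, 0.8, 1.3]
grip_width: 0.0158
finger_force: 50.0
```

```bash
python3 - <<'E'
from h import *
o=observe(); print(o['ee_pos'],o['wrist_force'])
x=np.array([.975,-.2224]);y=np.array([.2224,.975]);O=np.array([.561,.121])
d=o['ee_pos'][:2]-O; print('stand xy',d@x,d@y)
c=shot('scene'); f=c['frame']
cv2.imwrite('pics/s4.png',cv2.resize(f[160:310,300:500],(800,600),interpolation=cv2.INTER_CUBIC)[...,::-1])
E
```

```text
[0.56800259 0.15694912 0.2589238 ] [-4.91774452  0.83391605  1.32216761]
stand xy -0.0011675595224752507 0.036607765212019375
```

View pics/s4.png

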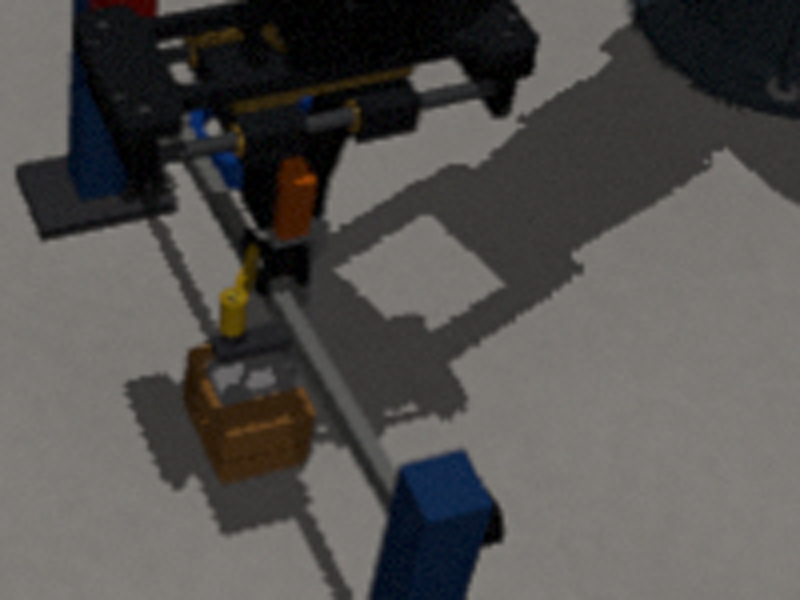

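The keeper is swung wide open beside the wheel, with its pin at crop px (232,300), and the wheel is on the bar. I continue until the keeper springs shut.

Request:
step_arm:
  motion:
    - {"claw": 0,"slide": [-0.163,0,0.02],"twist": 0}
    - {"claw": 0,"slide": [-0.163,0,0.02],"twist": 0}
    - {"claw": 0,"slide": [-0.163,0,0.02],"twist": 0}
    - {"claw": 0,"slide": [-0.163,0,0.02],"twist": 0}
    - {"claw": 0,"slide": [0,0,0],"twist": 0}

```text
t: 17.93
ee_pos: [0.5657, 0.1414, 0.2571]
tcp_rot: [0.782, 0.623, 0.0, 0.001]
wrist_force: [-0.3, 0.2, -2.6]
grip_width: 0.0155
finger_force: 50.0
```

Request:
step_arm:
  motion:
    - {"claw": 0,"slide": [-0.163,0,0.02],"twist": 0}
    - {"claw": 0,"slide": [-0.163,0,0.02],"twist": 0}
    - {"claw": 0,"slide": [-0.163,0,0.02],"twist": 0}
    - {"claw": 0,"slide": [-0.163,0,0.02],"twist": 0}
    - {"claw": 0,"slide": [0,0,0],"twist": 0}
    - {"claw": 0,"slide": [0,0,0],"twist": 0}

```text
t: 18.43
ee_pos: [0.5618, 0.1258, 0.2552]
tcp_rot: [0.782, 0.623, -0.0, 0.0]
wrist_force: [0.8, -0.0, -3.2]
grip_width: 0.0157
finger_force: 50.0
```

Request:
step_arm:
  motion:
    - {"claw": 0,"slide": [0,0,0.012],"twist": 0}
    - {"claw": 0,"slide": [0,0,0],"twist": 0}
    - {"claw": 0,"slide": [0,0,0],"twist": 0}
    - {"claw": 0,"slide": [0,0,0],"twist": 0}

```text
t: 18.77
ee_pos: [0.5619, 0.1264, 0.2552]
tcp_rot: [0.782, 0.623, 0.0, 0.0]
wrist_force: [-0.1, -0.5, -2.0]
grip_width: 0.0154
finger_force: 50.0
```

Request:
step_arm:
  motion:
    - {"claw": 0,"slide": [0,0,0.01],"twist": 0}
    - {"claw": 0,"slide": [0,0,0],"twist": 0}
    - {"claw": 0,"slide": [0,0,0],"twist": 0}
    - {"claw": 0,"slide": [0,0,0],"twist": 0}

```text
t: 19.1
ee_pos: [0.5619, 0.1264, 0.2551]
tcp_rot: [0.782, 0.623, 0.0, 0.0]
wrist_force: [0.1, 0.3, -0.3]
grip_width: 0.0153
finger_force: 50.0
```

```bash
python3 - <<'E'
from h import *
o=observe(); print(o['ee_pos'],o['wrist_force'],o['torque'])
c=shot('scene'); f=c['frame']
cv2.imwrite('pics/s5.png',cv2.resize(f[150:300,290:490],(800,600),interpolation=cv2.INTER_CUBIC)[...,::-1])
E
```

```text
[0.56191816 0.12637337 0.25514336] [ 0.09349323  0.28030205 -0.29556356] [-0.0640734   0.14769457  0.00850663]
```

View pics/s5.png

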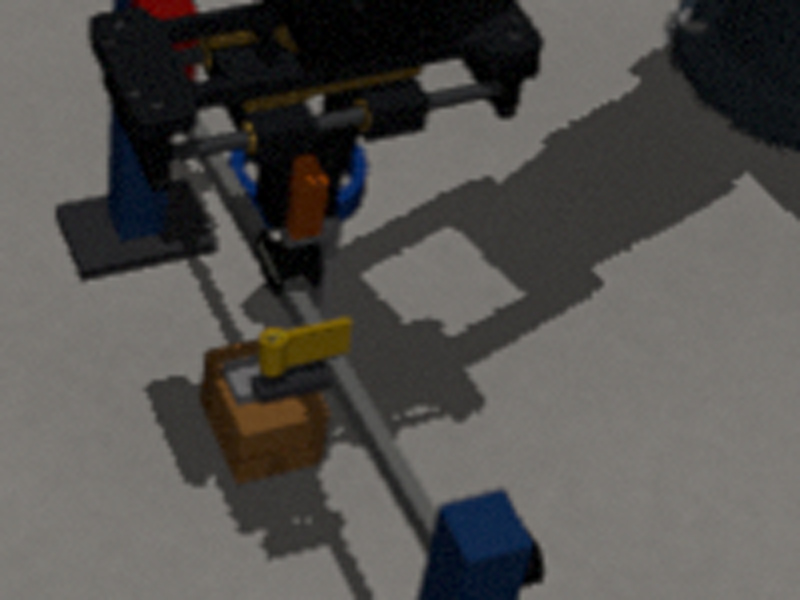

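The keeper is shut at crop px (305,345), the wheel is on the bar and the rail carries the full weight. I release here.

Request:
step_arm:
  motion:
    - {"claw": 1,"slide": [0,0,0],"twist": 0}
    - {"claw": 1,"slide": [0,0,0],"twist": 0}
    - {"claw": 1,"slide": [0,0,0],"twist": 0}
    - {"claw": 1,"slide": [0,0,0],"twist": 0}
    - {"claw": 1,"slide": [0,0,0],"twist": 0}
    - {"claw": 1,"slide": [0,0,0],"twist": 0}
    - {"claw": 1,"slide": [0,0,0],"twist": 0}
    - {"claw": 1,"slide": [0,0,0],"twist": 0}
    - {"claw": 1,"slide": [0,0,0],"twist": 0}
    - {"claw": 1,"slide": [0,0,0],"twist": 0}
    - {"claw": 1,"slide": [0,0,-0.5],"twist": 0}
    - {"claw": 1,"slide": [0,0,-1],"twist": 0}
    - {"claw": 1,"slide": [0,0,-1],"twist": 0}
    - {"claw": 1,"slide": [0,0,-1],"twist": 0}
    - {"claw": 1,"slide": [0,0,-1],"twist": 0}
    - {"claw": 1,"slide": [0,0,0],"twist": 0}
    - {"claw": 1,"slide": [0,0,0],"twist": 0}
    - {"claw": 1,"slide": [0,0,0],"twist": 0}
    - {"claw": 1,"slide": [0,0,0],"twist": 0}
    - {"claw": 1,"slide": [0,0,0],"twist": 0}

```text
t: 20.82
ee_pos: [0.561, 0.1262, 0.3657]
tcp_rot: [0.782, 0.623, -0.001, -0.001]
wrist_force: [-0.0, 0.1, 0.5]
grip_width: 0.087
finger_force: 0.0
```

Request:
step_arm:
  motion:
    - {"claw": 1,"slide": [0,0,0],"twist": 0}
    - {"claw": 1,"slide": [0,0,0],"twist": 0}
    - {"claw": 1,"slide": [0,0,0],"twist": 0}
    - {"claw": 1,"slide": [0,0,0],"twist": 0}
    - {"claw": 1,"slide": [0,0,0],"twist": 0}
    - {"claw": 1,"slide": [0,0,0],"twist": 0}
    - {"claw": 1,"slide": [0,0,0],"twist": 0}
    - {"claw": 1,"slide": [0,0,0],"twist": 0}
    - {"claw": 1,"slide": [0,0,0],"twist": 0}
    - {"claw": 1,"slide": [0,0,0],"twist": 0}
    - {"claw": 1,"slide": [0,0,0],"twist": 0}
    - {"claw": 1,"slide": [0,0,0],"twist": 0}
    - {"claw": 1,"slide": [0,0,0],"twist": 0}
    - {"claw": 1,"slide": [0,0,0],"twist": 0}
    - {"claw": 1,"slide": [0,0,0],"twist": 0}
    - {"claw": 1,"slide": [0,0,0],"twist": 0}
    - {"claw": 1,"slide": [0,0,0],"twist": 0}
    - {"claw": 1,"slide": [0,0,0],"twist": 0}
    - {"claw": 1,"slide": [0,0,0],"twist": 0}
    - {"claw": 1,"slide": [0,0,0],"twist": 0}

```text
t: 22.48
ee_pos: [0.5617, 0.1263, 0.3674]
tcp_rot: [0.782, 0.623, -0.0, 0.0]
wrist_force: [0.1, 0.4, -0.0]
grip_width: 0.087
finger_force: 0.0
```

Request:
step_arm:
  motion:
    - {"claw": 1,"slide": [0,0,0],"twist": 0}
    - {"claw": 1,"slide": [0,0,0],"twist": 0}
    - {"claw": 1,"slide": [0,0,0],"twist": 0}
    - {"claw": 1,"slide": [0,0,0],"twist": 0}
    - {"claw": 1,"slide": [0,0,0],"twist": 0}
    - {"claw": 1,"slide": [0,0,0],"twist": 0}
    - {"claw": 1,"slide": [0,0,0],"twist": 0}
    - {"claw": 1,"slide": [0,0,0],"twist": 0}
    - {"claw": 1,"slide": [0,0,0],"twist": 0}
    - {"claw": 1,"slide": [0,0,0],"twist": 0}
    - {"claw": 1,"slide": [0,0,0],"twist": 0}
    - {"claw": 1,"slide": [0,0,0],"twist": 0}
    - {"claw": 1,"slide": [0,0,0],"twist": 0}
    - {"claw": 1,"slide": [0,0,0],"twist": 0}
    - {"claw": 1,"slide": [0,0,0],"twist": 0}
    - {"claw": 1,"slide": [0,0,0],"twist": 0}
    - {"claw": 1,"slide": [0,0,0],"twist": 0}
    - {"claw": 1,"slide": [0,0,0],"twist": 0}
    - {"claw": 1,"slide": [0,0,0],"twist": 0}
    - {"claw": 1,"slide": [0,0,0],"twist": 0}

```text
t: 24.15
ee_pos: [0.5617, 0.1263, 0.3673]
tcp_rot: [0.782, 0.623, -0.0, -0.0]
wrist_force: [-0.9, 0.3, -0.8]
grip_width: 0.0875
finger_force: 0.0
```

Request:
step_arm:
  motion:
    - {"claw": 1,"slide": [0,0,0],"twist": 0}
    - {"claw": 1,"slide": [0,0,0],"twist": 0}
    - {"claw": 1,"slide": [0,0,0],"twist": 0}
    - {"claw": 1,"slide": [0,0,0],"twist": 0}
    - {"claw": 1,"slide": [0,0,0],"twist": 0}
    - {"claw": 1,"slide": [0,0,0],"twist": 0}
    - {"claw": 1,"slide": [0,0,0],"twist": 0}
    - {"claw": 1,"slide": [0,0,0],"twist": 0}
    - {"claw": 1,"slide": [0,0,0],"twist": 0}
    - {"claw": 1,"slide": [0,0,0],"twist": 0}
    - {"claw": 1,"slide": [0,0,0],"twist": 0}
    - {"claw": 1,"slide": [0,0,0],"twist": 0}

```text
t: 25.15
ee_pos: [0.5618, 0.1263, 0.3674]
tcp_rot: [0.782, 0.623, 0.0, 0.0]
wrist_force: [-0.7, 0.1, -0.6]
grip_width: 0.0867
finger_force: 0.0
```

```bash
python3 - <<'E'
from h import *
o=observe(); print(o['t'],o['ee_pos'],o['wrist_force'])
c=shot('scene'); f=c['frame']; P,ok=cloud(c)
cv2.imwrite('pics/s6.png',cv2.resize(f[80:280,260:500],(720,600),interpolation=cv2.INTER_CUBIC)[...,::-1])
x=np.array([.975,-.2224]);y=np.array([.2224,.975]);O=np.array([.561,.121])
S=np.stack([(P[...,:2]-O)@x,(P[...,:2]-O)@y,P[...,2]],-1)
H=cv2.cvtColor(f,cv2.COLOR_RGB2HSV);h,s=H[...,0],H[...,1]
m=ok&(h>3)&(h<20)&(s>130)&(S[...,2]>.19)&(S[...,2]<.25)&(abs(S[...,0])<.04)&(S[...,1]<0)
print('tab',m.sum(),np.percentile(S[m],[5,50,95],0).round(4) if m.any() else '')
E
```

```text
25.15 [0.56176522 0.12629719 0.36738064] [-0.69379002  0.05714824 -0.60777405]
tab 123 [[-0.0044 -0.1642  0.2145]
 [ 0.0048 -0.1372  0.2309]
 [ 0.0065 -0.13    0.2482]]
```

View pics/s6.png

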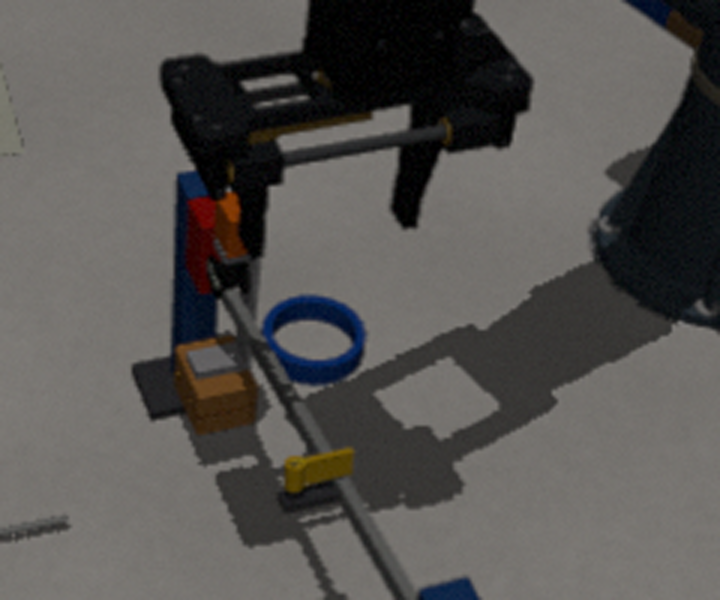

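The wheel is against the red stop at px (225,270), tab centre at stand y ≈ -0.147. The block hangs upright, the keeper is shut at (320,468) and the gripper is clear. I wait a moment, then hand in.

Request:
step_arm:
  motion:
    - {"claw": 1,"slide": [0,0,0],"twist": 0}
    - {"claw": 1,"slide": [0,0,0],"twist": 0}
    - {"claw": 1,"slide": [0,0,0],"twist": 0}
    - {"claw": 1,"slide": [0,0,0],"twist": 0}
    - {"claw": 1,"slide": [0,0,0],"twist": 0}
    - {"claw": 1,"slide": [0,0,0],"twist": 0}
    - {"claw": 1,"slide": [0,0,0],"twist": 0}
    - {"claw": 1,"slide": [0,0,0],"twist": 0}
    - {"claw": 1,"slide": [0,0,0],"twist": 0}
    - {"claw": 1,"slide": [0,0,0],"twist": 0}
    - {"claw": 1,"slide": [0,0,0],"twist": 0}
    - {"claw": 1,"slide": [0,0,0],"twist": 0}
    - {"claw": 1,"slide": [0,0,0],"twist": 0}
    - {"claw": 1,"slide": [0,0,0],"twist": 0}
    - {"claw": 1,"slide": [0,0,0],"twist": 0}
    - {"claw": 1,"slide": [0,0,0],"twist": 0}
    - {"claw": 1,"slide": [0,0,0],"twist": 0}
    - {"claw": 1,"slide": [0,0,0],"twist": 0}
    - {"claw": 1,"slide": [0,0,0],"twist": 0}
    - {"claw": 1,"slide": [0,0,0],"twist": 0}

```text
t: 26.87
ee_pos: [0.5617, 0.1263, 0.3673]
tcp_rot: [0.782, 0.623, -0.0, -0.0]
wrist_force: [0.7, -0.2, 0.7]
grip_width: 0.087
finger_force: 0.0
```

```bash
python3 -c "
from plant import ctrl
print(ctrl.close_job())"
```

```text
the job is handed in; nothing more can be done
None
```

The job was handed in at about 27 s with no verdict returned; the last picture shows the hanger hanging upright against the red stop, the keeper shut behind it and the gripper clear.

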